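# Feed the tin through the lane's gravity flap

## Robot

A 6-joint arm with a two-finger parallel gripper is mounted at the origin on the work surface. World frame = base frame: x ahead of the robot, y to its left, z up, the work surface at z = 0. Lengths are in m, angles in rad, forces in N, time in s.
With the tool pointing down it reaches from about 0.225 to 0.875 m from the base axis. Payload 3.4 kg.
Tool frame: the origin (TCP) lies on the centre line of the jaws, within the pads' length; the fingertips stand 25 mm ahead of it and the grasp point (between the pads) lies 6 mm ahead of it; y points along the fingers, x is the direction in which the jaws open and shut, and the axes are right-handed (so a half turn about y gives the same grasp; the last joint's range is limited). The gripper opens to 85 mm and grips with 20 to 120 N. Pads are 22 mm wide; open, the fingers measure 114 mm over their backs; the gripper's body (76 mm by 85 mm) begins 54 mm behind the grasp point. The pads swing forward as they close: fully open they stand 13 mm farther back than shut.
Start: joints at [1.087, 0.276, 1.505, -0, 1.361, -0.121], TCP at [0.204, 0.538, 0.256] pointing down, gripper open.
Joint ranges: [-2.89, 2.89], [-0.75, 2.08], [0.22, 2.7], [-1.18, 4.32], [0.11, 2.71], [-2.7, 2.7]. Speed limits (rad/s): [2.57, 2.57, 3.14, 3.14, 3.14, 3.14].

## Interface

Orientations are given as a unit quaternion [w, x, y, z].
In Python, from plant import get_obs, vision, order gives the robot as it stands.
- The arm moves only by the tool play_rows, never from a script. Its argument "targets" is a list of rows, each a list of 3 entries, a list of its own where there are three numbers: the shift along the tool's x, y, z in mm, then the turn, a rotation vector about the tool's x, y, z in degrees, then the finger opening in mm, from 0 to 85.4. A call has 1 to 8 rows; each row is the pose to reach, as a shift and turn from the pose commanded when the call began, along the tool's axes at that moment; what a row does not reach only later rows make up. A row lasts 1/8 s, in which the tool goes at most 62.5 mm and 10.7 degrees, less where a joint would pass 70% of its speed; a pose out of reach is approached as far as the arm can. A call with a gripper value outside its range is refused whole. The fingers move at their own pace and stop on an object; "force" is the grip in N (left out, the last holds). Time passes only in rows, so rows that repeat a pose let the fingers close. It gives the time, the measured TCP pose, the force and the opening at its end, in the units of the state.
- get_obs(): the state, without advancing time (a new reading comes with each control period).
- vision.read_camera(name): name is "scene" or "top" or "wrist"; returns (picture, depth): 400x640x3 uint8, red, green, blue; 400x640 float32, m along the optical axis (not along the pixel's ray), 0 where there is no reading.
- vision.calibration(name): a dict with "fx", "fy", "cx", "cy" (pixels), "rvec" (rotation vector, rad) and "tvec" (3), from world to camera coordinates, as OpenCV has them. Camera axes: x right, y down, z forward; pixel columns grow to the right and rows downward; lengths in m; the calibration is good to about 2 mm. A picture is of the moment at which its call begins: read the wrist's pose just before it. calibration takes no time and is no camera call; for the wrist camera it gives the pose at the moment of the call.
- order.close_job(): hands the job in, once; it reports no verdict.
The state is a dict: "time": time; "q": joint angles; "qd": joint speeds; "joint_efforts": joint torques, N m; "eef_pos": TCP position; "tcp_rot": TCP orientation; "force": force on the tool from outside, world axes, zero at the start; "ft_torque": the same for the moment, N m; "opening": finger opening in m.
Only numpy, scipy, OpenCV 4.12 (cv2) and the standard library are available. Lean on these libraries where they do the work, as an engineer would, in place of code of your own. Each camera call takes 0.05 s, during which the arm holds its last target.

## Task

With the fingertips, push the flat enamel tin along the bench into the flared mouth of the wooden feed lane and on through its hanging flap until the whole tin lies in the lane behind the flap, then draw the fingers back out so that the flap swings fully shut behind it. Only push the tin: do not pick it up or tip it, and leave everything else where it lies.

Things in the scene. Friction and masses are not known exactly. Their poses are not given: they have to be found in the camera images.
- tin: Flat grey enamel tin with its hinged lid shut, 90 mm long (its x) by 70 mm wide (its y) by 25 mm high, about 160 g, rigid, lying loose on the bench in front of the lane's mouth. Origin: centre of its underside, z up; its x points roughly towards the lane, so the end to push is at x = -45 mm.
- chute: Wooden feed lane fixed to the bench, which is its floor; no roof, no crossbar. Origin: on the bench, mid-lane, straight below the flap's axle. x is the level feeding direction, y left of it, z up. Behind the flap it is 110 mm wide inside with side boards 10 mm thick, 45 mm high. At x = 0 two posts 69 mm high (14 mm along x, 10 mm thick) stand with inner faces at y = +-55 mm.
- lane_mouth (a point): On the bench in the middle of the lane's mouth, at x = -80 mm of the lane. From here two flared guide boards, 32 mm high and 10 mm thick, narrow the way from about 165 mm to 107 mm at the posts. The mouth is about 185 mm wide outside.
- lane_end (a point): On the bench at the inner face of the lane's end board (45 mm high), x = 168 mm of the lane.
- flap_axle (a point): Middle of the flap's hinge line, 64 mm above the bench over the lane's origin. No rod runs across here, only a short pivot in each post: fingers may follow the tin in under the flap, between its two side arms (6 mm wide, 92 mm apart inside). Pulled straight back towards the mouth they come free and the flap falls.
- flap (a joint): Angle of the steel gravity flap: 0 hanging shut, upright against a stop (it cannot swing out towards the mouth), growing to at most 1.5 rad as it is pushed inwards (+x of the lane) and up. It falls shut by its weight (100 g, free hinge). Between its side arms it is open from above down to 42 mm over the bench; below that is a plate 94 mm wide with a roller along its lower edge.
- flap_roller (a point): Mid-axis of the flap's free-turning roller (4 mm radius), 43 mm from the axle, 21 mm over the bench when shut. The tin's nose lifts it and it rides on the lid, dropping off once the tin's near end is 30 mm or more past the lane's origin. Upright fingers jam on the raised plate short of this; leaned about 35 degrees, tips leading into the lane, they pass under it: aim for 37 mm.
- punch: Brass pin punch, 110 mm long, 12 mm thick, lying beside the tin; to be left alone. Origin about its middle, on the bench; x along it.
- reamer: Steel reamer with dark wooden handle, 155 mm long, 16 mm thick, lying beside the lane; to be left alone. Origin near the middle, on the bench; x along it, towards the handle.
- strip: Brown grommet strip, a stiff bar 150 x 14 x 4 mm with small studs, lying behind the lane's end; to be left alone. Origin: centre of its underside; x along it.
- jar: Amber glass jar with steel cap, 60 mm across, 75 mm high; to be left alone. Origin: centre of its underside.
- bobbin: Wooden bobbin with two flanges, 56 mm across, 57 mm high, standing; to be left alone. Origin: centre of its underside.
Things that resemble listed ones, but are neither listed nor needed, are in the scene too. Of the things that look like the tin, take the one that is nearest to the robot's base at the start.

How it is judged:
By the outcome, as a careful person would: the job done as asked, in the order asked, and still so for the second after the job is handed in, with the robot touching nothing.
It also fails if it takes over 45 s, if anything falls off the work surface, if the arm or the gripper's body presses on something with over 40 N, if the wrist force passes 120 N, or if a joint passes its speed limit or range.

## Working session

There is one attempt and no reset: what is moved stays moved. The work goes in short steps, Python scripts to look and compute and a tool call to move; the robot and the scene stay as the last step left them, time stands still between calls to the robot, and variables do not carry over. Pictures are saved under pics/ and viewed, and the job is handed in when it is done.

Besides the shell and the picture viewer there is one more tool, called as name([rows], argument=value, ...), one row to a line, values as JSON. play_rows: Moves the arm, as the interface text tells. Its arguments: {"type":"object","properties":{"targets":{"type":"array"},"force":{"type":"number"}},"required":["targets"]}

```bash
mkdir -p pics; cat > h.py <<'E'
import numpy as np, cv2
from plant import get_obs, vision, order
from scipy.spatial.transform import Rotation as R
def cam(n,save=None):
    c=vision.calibration(n); p,d=vision.read_camera(n)
    if save: cv2.imwrite('pics/'+save,p[:,:,::-1])
    return p,d,c
def world(d,c):
    v,u=np.mgrid[0:400,0:640]
    P=np.stack([(u-c['cx'])/c['fx']*d,(v-c['cy'])/c['fy']*d,d],-1)
    Rm=R.from_rotvec(np.ravel(c['rvec'])).as_matrix()
    return (P-np.ravel(c['tvec']))@Rm
E
python3 - <<'E'
from h import *
for n in ['scene','top','wrist']:
    p,d,c=cam(n,n+'0.png'); np.savez(n+'0.npz',p=p,d=d,W=world(d,c)); print(n,c)
print(get_obs())
E
```

```text
scene {'fx': 362.54550983896166, 'fy': 362.54550983896166, 'cx': 317.15184305488265, 'cy': 195.56783502175065, 'rvec': array([ 1.99196149,  1.58358247, -0.55769884]), 'tvec': array([-0.12968942, -0.41173917,  1.4270331 ])}
top {'fx': 495.8503811342106, 'fy': 495.8503811342106, 'cx': 326.1420319660559, 'cy': 199.0693168294506, 'rvec': array([ 2.16374889, -2.10482739,  0.20200715]), 'tvec': array([-0.02601514,  0.6093507 ,  1.41230099])}
wrist {'fx': 303.46452001901866, 'fy': 303.46452001901866, 'cx': 318.76378582281654, 'cy': 199.66531036436172, 'rvec': array([-2.38305719, -1.64369366, -0.23602501]), 'tvec': array([-0.57368806, -0.03642196,  0.38002962])}
{'time': 0.15, 'q': array([ 1.08699507e+00,  2.76472002e-01,  1.50584026e+00, -4.41744102e-06,
        1.36070645e+00, -1.21027053e-01]), 'qd': array([-0.00067306, -0.00339754, -0.00406191,  0.00127636, -0.00056887,
       -0.00052359]), 'joint_efforts': array([ 2.29575264e-03, -4.17141831e+01, -2.46033794e+01, -2.01044395e-04,
        7.64072902e-03,  3.95766483e-05]), 'eef_pos': array([0.20390283, 0.53724909, 0.25562652]), 'tcp_rot': array([-0.58175841,  0.58222943,  0.40115452, -0.40204614]), 'force': array([-0.56225392, -0.09665711, -0.10925746]), 'ft_torque': array([-0.02170053, -0.0517822 , -0.01405905]), 'opening': 0.08543984278826192}
```

View pics/scene0.png

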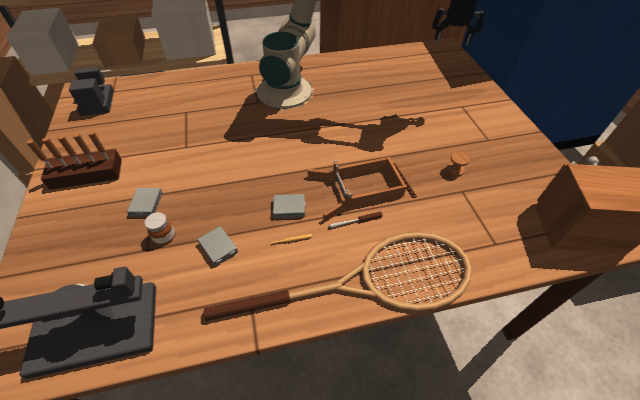

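View pics/top0.png

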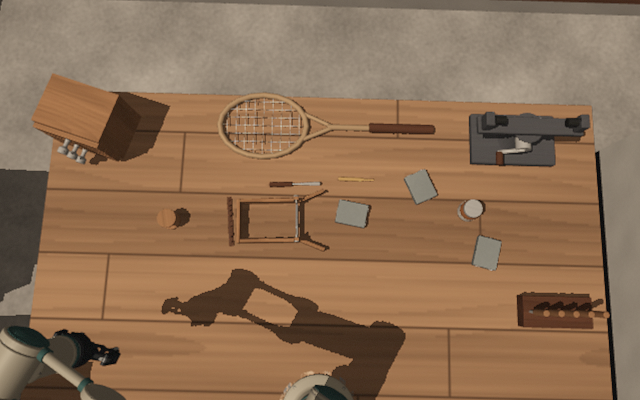

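View pics/wrist0.png

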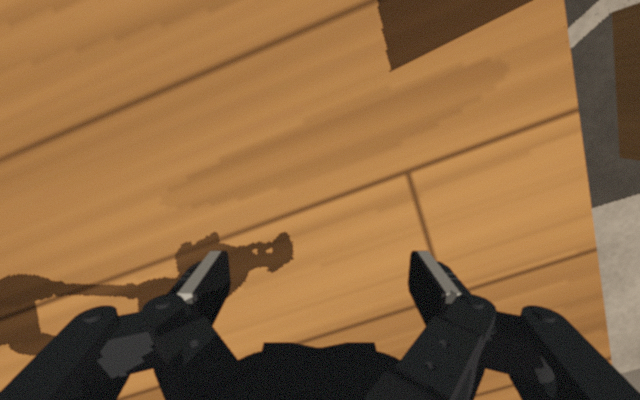

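Three grey tins lie in the top view: at (352,213), (421,186) and (487,252). I'll compare their distances to the base, and measure the lane by its depth points.

```bash
python3 - <<'E'
from h import *
z=np.load('top0.npz');W=z['W'];p=z['p']
for u,v in [(352,213),(421,186),(487,252)]:
    w=W[v,u]; print(u,v,w.round(3),np.hypot(*w[:2]).round(3))
    # region: height 15..35mm around
    m=np.zeros((400,640),np.uint8); m[v-28:v+28,u-28:u+28]=1
    m&=((W[...,2]>.016)&(W[...,2]<.034)).astype(np.uint8)
    n,l=cv2.connectedComponents(m); m=l==l[v,u]
    q=W[m][:,:2]; r=cv2.minAreaRect((q*1000).astype(np.float32)); print(m.sum(),r,np.median(W[m][:,2]))
# bench z
print('bench',W[260:280,60:140,2].mean())
sub=p[150:270,200:400][:,:,::-1]
cv2.imwrite('pics/crop.png',cv2.resize(sub,None,fx=4,fy=4,interpolation=cv2.INTER_CUBIC))
hm=np.clip(W[150:270,200:400,2]*1000*3,0,255).astype(np.uint8)
cv2.imwrite('pics/crophm.png',cv2.resize(cv2.applyColorMap(hm,cv2.COLORMAP_JET),None,fx=4,fy=4,interpolation=cv2.INTER_NEAREST))
E
```

```text
352 213 [ 0.575 -0.088  0.024] 0.582
698 ((573.3477783203125, -88.51061248779297), (92.89278411865234, 71.22261810302734), 78.91162109375) 0.024155225719616424
421 186 [ 0.665 -0.298  0.021] 0.728
684 ((663.7427368164062, -296.60235595703125), (93.2768783569336, 72.20254516601562), 25.23284912109375) 0.024434417058841605
487 252 [ 0.469 -0.492  0.024] 0.68
732 ((466.53131103515625, -493.06903076171875), (73.09529876708984, 93.66581726074219), 76.5757064819336) 0.024468215852240308
bench 0.0037551387338912302
```

View pics/crop.png

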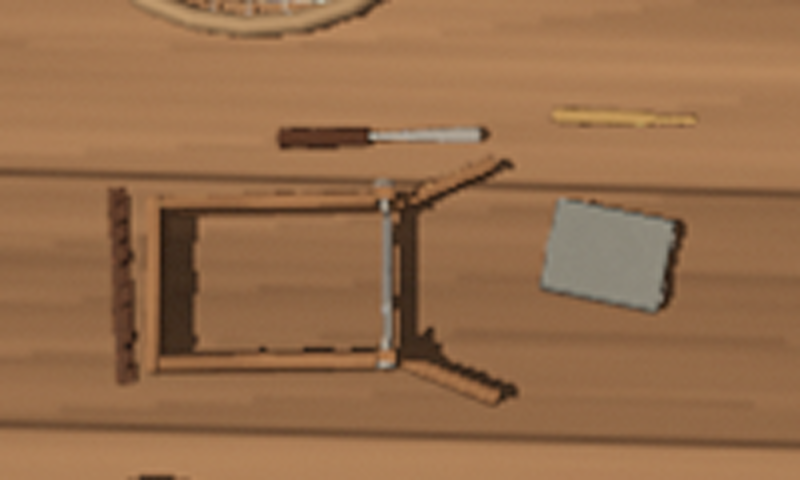

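View pics/crophm.png

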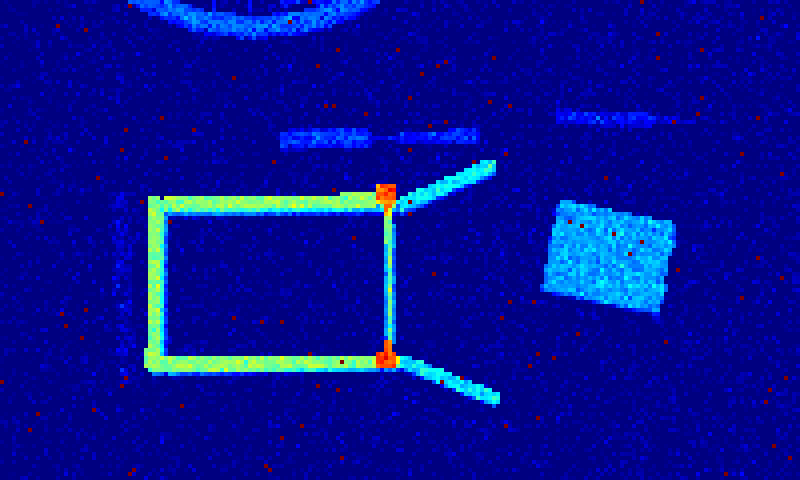

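The crop shows the flap and posts at about crop x=388. The mouth faces right, towards the tin at crop (610,255). That tin (top pixel 352,213) is nearest the base at 0.58 m, against 0.73 and 0.68 m for the others, so it is the one to push. Next I'll fit the lane frame.

```bash
python3 - <<'E'
from h import *
z=np.load('top0.npz');W=z['W']
S=W[150:270,200:400].reshape(120,200,3)
def reg(x0,x1,y0,y1,zl,zh):  # crop px /4
    a=S[y0//4:y1//4,x0//4:x1//4].reshape(-1,3); return a[(a[:,2]>zl)&(a[:,2]<zh)]
A=reg(368,400,180,212,.058,.08);B=reg(368,400,336,372,.058,.08)
print('posts',A.mean(0),np.ptp(A,0),B.mean(0),np.ptp(B,0),len(A),len(B))
L=reg(170,370,185,225,.038,.052);Rr=reg(170,370,345,385,.038,.052);E=reg(140,165,215,345,.038,.052)
for n,a in (('right/far',L),('near',Rr),('end',E)):
    c=a[:,:2].mean(0);u,s,v=np.linalg.svd(a[:,:2]-c);d=v[0]; d=d*np.sign(d[1] if n!='end' else d[0]); print(n,c,d,np.degrees(np.arctan2(d[1],d[0])), a[:,2].mean())
c=(A.mean(0)+B.mean(0))/2;print(c)
# same check via scene camera
W2=np.load('scene0.npz')['W'];
m=(abs(W2[...,0]-.573)<.08)&(abs(W2[...,1]+.088)<.07)&(W2[...,2]>.019)&(W2[...,2]<.032)
print('scene tin',cv2.minAreaRect((W2[m][:,:2]*1000).astype(np.float32)),m.sum())
m=(W2[...,2]>.06)&(W2[...,2]<.075)&(abs(W2[...,0]-c[0])<.1)&(abs(W2[...,1]-c[1])<.03)
print('scene posts',W2[m])
E
```

```text
posts [0.60739019 0.07896989 0.06641496] [0.01905486 0.01258221 0.01711253] [0.48875009 0.07448389 0.06824354] [0.01813526 0.01181625 0.01474898] 27 26
right/far [0.60361433 0.16708581] [-0.04565877  0.99895709] 92.61696483749941 0.04380779283756445
near [0.48379284 0.16759239] [-0.04194019  0.99912012] 92.40370067135521 0.04367010307043424
end [0.54820043 0.2488529 ] [0.9990745  0.04301324] 2.4652377247504043 0.043455343836588126
[0.54807014 0.07672689 0.06732925]
scene tin ((576.3147583007812, -85.04220581054688), (91.6966552734375, 72.63922119140625), 80.95967102050781) 628
scene posts [[0.48195844 0.07806566 0.07150986]
 [0.48331905 0.07156679 0.07006319]
 [0.48324011 0.07472405 0.06927846]
 [0.48322931 0.07786602 0.06856429]
 [0.48383514 0.08081413 0.0685011 ]
 [0.48842711 0.07016373 0.07118707]
 [0.48722493 0.07366365 0.06920796]
 [0.48779619 0.07661218 0.06910998]
 [0.48877571 0.07942925 0.06944606]
 [0.48911512 0.08245409 0.06910121]
 [0.48909872 0.07014207 0.06761197]
 [0.48989061 0.07301916 0.0677493 ]
 [0.49013825 0.07606963 0.06730522]
 [0.4915437  0.07874799 0.06809875]

[... 1028 characters left out ...]
259 0.06594673]
 [0.60891289 0.07895537 0.06556083]
 [0.61041905 0.08133615 0.06669273]
 [0.61370827 0.08300011 0.07011372]
 [0.61470738 0.08555903 0.07060155]
 [0.61230973 0.07501456 0.06624715]
 [0.61439392 0.07716542 0.06813092]
 [0.61590238 0.0795283  0.06927665]
 [0.61507178 0.08281316 0.06740751]
 [0.61598847 0.08540867 0.06779065]
 [0.61758977 0.08772229 0.06905946]
 [0.61354484 0.07486735 0.06336053]
 [0.61598444 0.07688354 0.06571404]
 [0.61881999 0.07872619 0.06858552]
 [0.61677151 0.08249312 0.06512656]
 [0.61773132 0.08507304 0.06556728]
 [0.61690051 0.08838087 0.06368102]
 [0.61768841 0.07655808 0.06343729]
 [0.61851325 0.07919382 0.06370375]
 [0.61765154 0.08547416 0.06095785]]
```

```bash
cat > g.py <<'E'
from h import *
O=np.array([.549,.0775,0]);th=np.radians(92.5)
u=np.array([np.cos(th),np.sin(th),0]);n=np.array([-u[1],u[0],0]);z=np.array([0,0,1.])
def pose():
    o=get_obs(); q=o['tcp_rot']; return o,o['eef_pos'],R.from_quat([q[1],q[2],q[3],q[0]])
def target(tip,lean,yaw=0,flip=1):
    # tip: lane coords (x,y,z) of centre of fingertips ; lean deg
    Rz=R.from_rotvec(z*np.radians(yaw)); f=Rz.apply(u)
    l=np.radians(lean); y=np.sin(l)*f-np.cos(l)*z; x=flip*np.cross(z,f); zz=np.cross(x,y)
    M=R.from_matrix(np.stack([x,y,zz],1)); t=O+tip[0]*u+tip[1]*n+tip[2]*z
    return t-.025*y,M
def delta(P,M):
    o,p,T=pose(); return (T.inv().apply(P-p)*1000).round(1),np.degrees((T.inv()*M).as_rotvec()).round(1)
def lane(P): d=P-O; return np.array([d@u,d@n,P[2]])
E
python3 - <<'E'
from g import *
o,p,T=pose();print(T.as_matrix().round(3))
c=vision.calibration('wrist');Rm=R.from_rotvec(np.ravel(c['rvec'])).as_matrix();C=-Rm.T@np.ravel(c['tvec'])
print('cam in tool',T.inv().apply(C-p),'axis',T.inv().apply(Rm[2]))
for f in (1,-1):
  for tip in [(-.26,-.018,.10),(-.26,-.018,.012)]:
    P,M=target(tip,36,-12,f); print(f,P.round(3),delta(P,M))
E
```

```text
[[ 0.355 -0.001 -0.935]
 [ 0.935 -0.001  0.355]
 [-0.001 -1.     0.   ]]
cam in tool [-0.00050263 -0.11843531  0.07239622] axis [ 7.07728011e-05  9.58959140e-01 -2.83544288e-01]
1 [ 0.576 -0.196  0.12 ] (array([-553.3,  136.1, -608. ]), array([-26.1, -97.5, -31.7]))
1 [ 0.576 -0.196  0.032] (array([-553.2,  224.1, -608. ]), array([-26.1, -97.5, -31.7]))
-1 [ 0.576 -0.196  0.12 ] (array([-553.3,  136.1, -608. ]), array([ 30.1,  75.9, -24.7]))
-1 [ 0.576 -0.196  0.032] (array([-553.2,  224.1, -608. ]), array([ 30.1,  75.9, -24.7]))
```

```bash
python3 - <<'E'
from g import *
P,M=target((-.265,-.010,.13),36,0,-1); print(P,delta(P,M))
E
```

```text
[ 0.57119059 -0.20149223  0.15022542] (array([-560.2,  106.1, -605.6]), array([ 31.8,  64.4, -21. ]))
```

play_rows([
  [[-280, 20, -300], [0, 30, 0], 30],
  [[-280, 20, -300], [0, 30, 0], 30],
  [[-280, 20, -300], [0, 30, 0], 30],
  [[-280, 20, -300], [0, 30, 0], 30],
  [[-280, 20, -300], [0, 30, 0], 30],
  [[-280, 20, -300], [0, 30, 0], 30],
  [[-280, 20, -300], [0, 30, 0], 30],
  [[-280, 20, -300], [0, 30, 0], 30],
], force=40)

```text
time: 1.15
eef_pos: [0.3859, 0.1674, 0.236]
tcp_rot: [-0.667, 0.667, 0.236, -0.236]
force: [-0.2, 0.6, 0.1]
opening: 0.0301
```

```bash
python3 - <<'E'
from g import *
P,M=target((-.265,-.010,.13),36,0,-1); print(pose()[0]['q'],delta(P,M))
E
```

```text
[ 2.43793150e-01  5.47133444e-02  1.83665187e+00 -4.62801503e-04
  1.25058567e+00 -4.35797996e-01] (array([ -87.7,   86. , -403.3]), array([ 34.8,  35.2, -11.5]))
```

play_rows([
  [[-30, 20, -200], [0, 20, 0], 30],
  [[-30, 20, -200], [0, 20, 0], 30],
  [[-50, 40, -300], [10, 30, -5], 30],
  [[-50, 60, -350], [20, 35, -8], 30],
  [[-88, 86, -403], [34.8, 35.2, -11.5], 30],
  [[-88, 86, -403], [34.8, 35.2, -11.5], 30],
  [[-88, 86, -403], [34.8, 35.2, -11.5], 30],
  [[-88, 86, -403], [34.8, 35.2, -11.5], 30],
])

```text
time: 2.15
eef_pos: [0.5729, -0.2013, 0.147]
tcp_rot: [0.891, -0.453, -0.01, 0.021]
force: [-0.7, 0.9, 1.0]
opening: 0.0298
```

```bash
python3 - <<'E'
from g import *
P,M=target((-.265,-.010,.13),36,0,-1); print(pose()[0]['q'],delta(P,M))
o,p,T=pose()
im,d,c=cam('wrist','w1.png');W=world(d,c)
Q=T.inv().apply((W-p).reshape(-1,3)).reshape(W.shape)
m=(d>0)&(abs(Q[...,0])<.06)&(Q[...,1]>-.02)&(Q[...,1]<.045)&(abs(Q[...,2])<.03)
print(m.sum())
if m.sum():
  q=Q[m]; print(np.percentile(q,[0,5,50,95,100],axis=0).round(4))
  for s in(1,-1):
    a=q[q[:,0]*s>0]; i=np.argsort(a[:,1])[-8:]; print(a[i].round(4))
im,d,c=cam('scene','s1.png')
cv2.imwrite('pics/s1c.png',cv2.resize(im[100:290,180:450,::-1],None,fx=2.9,fy=2.9,interpolation=cv2.INTER_CUBIC))
E
```

```text
[-0.70151601  0.59187441  1.43065428  0.44648805  1.57933284 -0.8486974 ] (array([-1.7, -2.7,  1.8]), array([-0.1,  0. , -0.1]))
3561
[[-0.0372 -0.02   -0.0112]
 [-0.0271 -0.0188 -0.0075]
 [-0.0154 -0.0041  0.0075]
 [ 0.0259  0.0171  0.012 ]
 [ 0.0364  0.0237  0.014 ]]
[[0.0144 0.0228 0.0043]
 [0.0144 0.023  0.007 ]
 [0.0144 0.0231 0.0081]
 [0.0144 0.0231 0.0064]
 [0.0145 0.0231 0.0047]
 [0.0145 0.0231 0.0025]
 [0.0145 0.0234 0.0035]
 [0.0144 0.0236 0.0073]]
[[-0.0156  0.0224  0.0045]
 [-0.0157  0.0224  0.0017]
 [-0.0155  0.0224  0.0067]
 [-0.0156  0.023   0.0054]
 [-0.0156  0.0232  0.008 ]
 [-0.0156  0.0233  0.0074]
 [-0.0157  0.0234  0.0057]
 [-0.0157  0.0237  0.0067]]
```

View pics/w1.png

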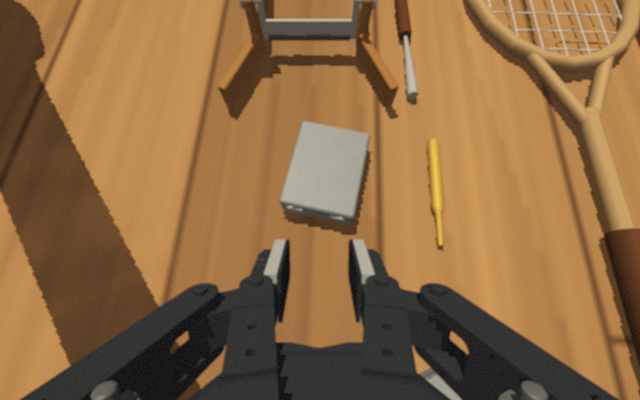

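View pics/s1c.png

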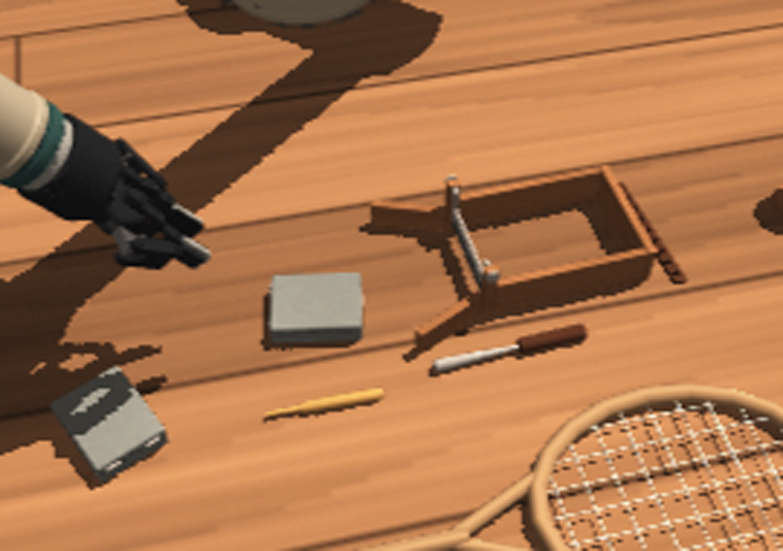

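```bash
python3 - <<'E'
from g import *
o,p,T=pose()
im,d,c=cam('wrist');W=world(d,c)
Q=T.inv().apply((W-p).reshape(-1,3)).reshape(W.shape)
for y in np.arange(-.1,.03,.01):
    m=(d>0)&(abs(Q[...,0])<.09)&(abs(Q[...,1]-y)<.005)&(abs(Q[...,2])<.05)
    if m.sum()>5:
        q=Q[m]; print(round(y,3),m.sum(),np.percentile(q[:,0],[1,99]).round(3),np.percentile(q[:,2],[2,50,98]).round(3))
# refine tin & lane from wrist view
m=(W[...,2]>.018)&(W[...,2]<.034)&(abs(W[...,0]-.573)<.07)&(abs(W[...,1]+.087)<.065)
r=cv2.minAreaRect((W[m][:,:2]*1000).astype(np.float32));print(r,m.sum(),np.median(W[m][:,2]),'lane',lane(np.array([r[0][0]/1000,r[0][1]/1000,0])))
for s in (1,-1):
  X=(W-O)@u;Y=(W-O)@n
  m=(W[...,2]>.060)&(W[...,2]<.08)&(abs(X)<.03)&(abs(Y-.06*s)<.03); print('post',X[m].mean(),Y[m].mean(),np.percentile(Y[m],[2,98]),m.sum())
E
```

```text
-0.07 6522 [-0.064  0.062] [0.011 0.018 0.021]
-0.06 12840 [-0.062  0.06 ] [0.003 0.012 0.018]
-0.05 9986 [-0.057  0.056] [-0.009  0.012  0.018]
-0.04 5011 [-0.053  0.052] [-0.011  0.012  0.018]
-0.03 6924 [-0.049  0.048] [-0.01   0.007  0.014]
-0.02 1620 [-0.044  0.043] [-0.004  0.012  0.014]
-0.01 1229 [-0.028  0.026] [-0.01   0.007  0.012]
-0.0 877 [-0.029  0.028] [-0.009  0.008  0.012]
0.01 697 [-0.029  0.028] [-0.009  0.008  0.012]
0.02 288 [-0.027  0.025] [-0.009  0.008  0.012]
((573.6829833984375, -85.79922485351562), (93.98641204833984, 70.06613159179688), 79.79163360595703) 6460 0.025798981260599207 lane [-0.16422046 -0.01753648  0.        ]
post -0.0022274682862446944 0.05861149366236184 [0.04693511 0.06810198] 284
post -0.0021893897496978675 -0.05744124826710004 [-0.06691843 -0.04575149] 286
```

play_rows([
  [[-2, -3, 2], [0, 0, 0], 2],
  [[-2, -3, 2], [0, 0, 0], 2],
  [[-2, -3, 2], [0, 0, 0], 2],
  [[-2, -3, 2], [0, 0, 0], 2],
])

```text
time: 2.8
eef_pos: [0.5698, -0.1985, 0.1542]
tcp_rot: [0.891, -0.454, -0.012, 0.021]
force: [-0.5, -0.5, 0.0]
opening: 0.002
```

```bash
cat > wid.py <<'E'
from g import *
o,p,T=pose(); print(o['opening'])
im,d,c=cam('wrist','w2.png');W=world(d,c)
Q=T.inv().apply((W-p).reshape(-1,3)).reshape(W.shape)
for y in np.arange(-.1,.045,.01):
    m=(d>0)&(abs(Q[...,0])<.09)&(abs(Q[...,1]-y)<.005)&(abs(Q[...,2])<.05)
    if m.sum()>5:
        q=Q[m]; print(round(y,3),m.sum(),np.percentile(q[:,0],[1,99]).round(3),np.percentile(q[:,2],[2,50,98]).round(3), q[:,1].max())
E
python3 wid.py
```

```text
0.001972718525188197
-0.07 6333 [-0.061  0.06 ] [0.011 0.019 0.021] -0.06500163916916889
-0.06 13923 [-0.06   0.059] [0.005 0.012 0.018] -0.0550012122619339
-0.05 10799 [-0.053  0.052] [-0.006  0.012  0.018] -0.045000439398945775
-0.04 5042 [-0.046  0.045] [-0.008  0.012  0.018] -0.0350007895319163
-0.03 6076 [-0.039  0.037] [-0.008  0.011  0.014] -0.025004929135720288
-0.02 1830 [-0.032  0.03 ] [-0.007  0.012  0.014] -0.015033330690859069
-0.01 946 [-0.014  0.013] [-0.009  0.008  0.012] -0.0050017774552399375
-0.0 675 [-0.015  0.014] [0.007 0.008 0.012] 0.004990290095062326
0.01 538 [-0.015  0.014] [0.007 0.011 0.012] 0.01499605119567405
0.02 176 [-0.014  0.012] [0.007 0.011 0.012] 0.02054890640906942
```

View pics/w2.png

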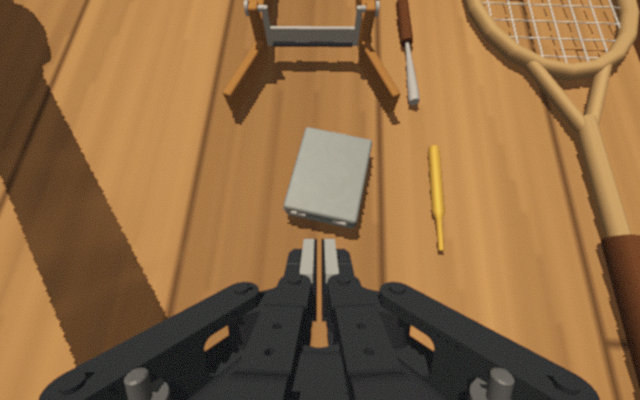

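```bash
python3 - <<'E'
from g import *
o,p,T=pose(); print(p,o['q'])
for zz in (.05,.010):
  P,M=target((-.242,-.028,zz),36,8,-1); print(P,delta(P,M))
E
```

```text
[ 0.56977308 -0.19858049  0.15406128] [-0.7011089   0.57956125  1.43432504  0.44590167  1.58584139 -0.84883267]
[ 0.59020713 -0.1774969   0.07022542] (array([ 21.3,  79.6, -33.1]), array([-0. , -6.2,  4.6]))
[ 0.59020713 -0.1774969   0.03022542] (array([ 21.3, 112. , -56.7]), array([-0. , -6.2,  4.6]))
```

play_rows([
  [[21, 30, -15], [0, -6.2, 4.6], 2],
  [[21, 80, -33], [0, -6.2, 4.6], 2],
  [[21, 100, -48], [0, -6.2, 4.6], 2],
  [[21, 108, -54], [0, -6.2, 4.6], 2],
  [[21, 108, -54], [0, -6.2, 4.6], 2],
  [[21, 108, -54], [0, -6.2, 4.6], 2],
])

```text
time: 3.6
eef_pos: [0.5906, -0.1785, 0.036]
tcp_rot: [0.887, -0.452, -0.042, 0.081]
force: [0.3, 0.2, 0.9]
opening: 0.002
```

```bash
cat > st.py <<'E'
from g import *
import sys
o,p,T=pose(); y=T.as_matrix()[:,1]
print('t',o['time'],'tip',lane(p+.025*y).round(4),'yaw',np.degrees(np.arctan2(y@n,y@u)).round(1),'lean',np.degrees(np.arccos(-y[2])).round(1),'F',o['force'].round(1))
im,d,c=cam('wrist',sys.argv[1]+'.png');W=world(d,c);X=(W-O)@u;Y=(W-O)@n
m=(W[...,2]>.019)&(W[...,2]<.031)&(X>-.24)&(X<.15)&(abs(Y)<.075)
# grey only
f=im.astype(int); m&=(abs(f[...,0]-f[...,2])<30)&(f.max(-1)>100)
k,l,s,ce=cv2.connectedComponentsWithStats(m.astype(np.uint8)); i=1+np.argmax(s[1:,4]); mm=l==i
r=cv2.minAreaRect(np.stack([X[mm],Y[mm]],1).astype(np.float32)*1000); print('tin',s[i],r)
E
python3 st.py w3; python3 - <<'E'
from g import *
P,M=target((-.242,-.028,.010),36,8,-1); print(delta(P,M))
E
```

```text
t 3.6 tip [-0.243  -0.0284  0.0158] yaw 7.9 lean 36.0 F [0.3 0.2 0.9]
tin [  236    45   161   156 15352] ((-164.2403106689453, -18.152233123779297), (68.59793090820312, 88.93224334716797), 77.08812713623047)
(array([-0.2,  5.4, -2.6]), array([0. , 0. , 0.1]))
```

View pics/w3.png

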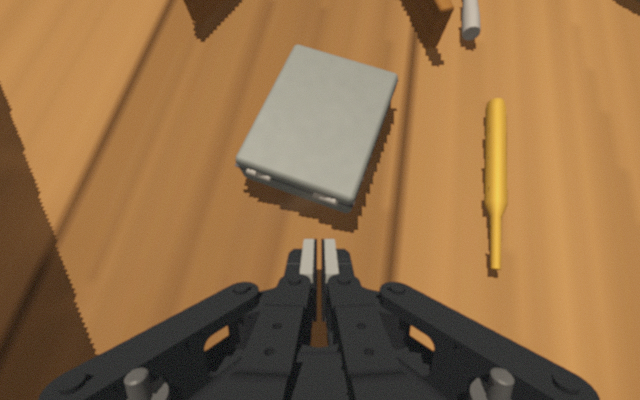

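play_rows([
  [[0, 8, 2], [0, 0, 0], 2],
  [[0, 12, 7], [0, 0, 0], 2],
  [[0, 16, 13], [0, 0, 0], 2],
  [[0, 20, 18.5], [0, 0, 0], 2],
  [[0, 24, 24], [0, 0, 0], 2],
  [[0, 28, 29.5], [0, 0, 0], 2],
  [[0, 32, 35], [0, 0, 0], 2],
  [[0, 32, 35], [0, 0, 0], 2],
])

```text
time: 4.65
eef_pos: [0.581, -0.1307, 0.0296]
tcp_rot: [0.888, -0.451, -0.041, 0.082]
force: [1.1, -0.3, -0.0]
opening: 0.002
```

```bash
python3 st.py w4
```

```text
t 4.65 tip [-0.1948 -0.0208  0.0094] yaw 8.1 lean 36.1 F [ 1.1 -0.3 -0. ]
tin [  228    67   169   172 18711] ((-139.0078887939453, -11.612838745117188), (69.09507751464844, 89.23611450195312), 80.13945770263672)
```

View pics/w4.png

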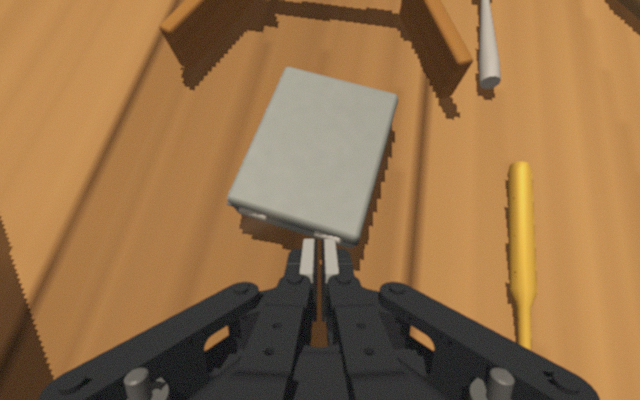

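play_rows([
  [[0, 4, 5.5], [0, 0, 0], 2],
  [[0, 8, 11], [0, 0, 0], 2],
  [[0, 12, 16.5], [0, 0, 0], 2],
  [[0, 16, 22], [0, 0, 0], 2],
  [[0, 20, 27.5], [0, 0, 0], 2],
  [[0, 20, 27.5], [0, 0, 0], 2],
])

```text
time: 5.45
eef_pos: [0.5748, -0.0972, 0.0297]
tcp_rot: [0.888, -0.451, -0.041, 0.082]
force: [0.6, 0.5, -1.1]
opening: 0.002
```

```bash
python3 st.py w5
```

```text
t 5.45 tip [-0.1611 -0.0161  0.0095] yaw 8.1 lean 36.1 F [ 0.6  0.5 -1.1]
tin [  224    71   160   167 18868] ((-106.36480712890625, -2.7205848693847656), (69.20121765136719, 89.19425201416016), 85.54987335205078)
```

View pics/w5.png

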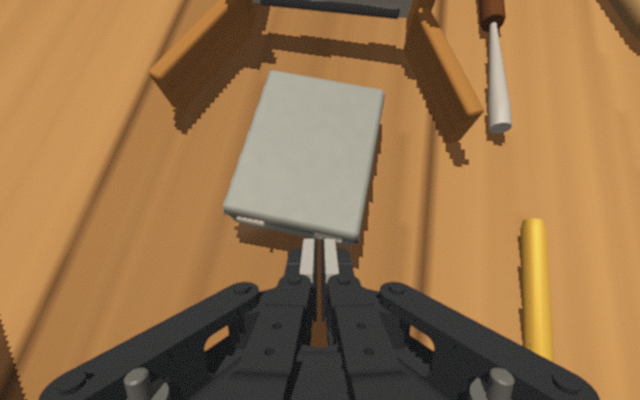

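```bash
python3 - <<'E'
from g import *
for t in [(-.171,-.006,.010),(-.131,-.005,.010)]:
  P,M=target(t,36,0,-1); print(delta(P,M))
E
```

```text
(array([-13.5,  -5.1,  -6. ]), array([-0.1,  6.5, -4.7]))
(array([-8.9, 18.4, 26.2]), array([-0.1,  6.5, -4.7]))
```

play_rows([
  [[0, -5, -7], [0, 0, 0], 2],
  [[-13.5, -5, -6], [0, 6.5, -4.7], 2],
  [[-13.5, -5, -6], [0, 6.5, -4.7], 2],
  [[-12.5, 1, 2], [0, 6.5, -4.7], 2],
  [[-11.5, 6, 9], [0, 6.5, -4.7], 2],
  [[-10, 12, 17.5], [0, 6.5, -4.7], 2],
  [[-9, 18.4, 26], [0, 6.5, -4.7], 2],
  [[-9, 18.4, 26], [0, 6.5, -4.7], 2],
])

```text
time: 6.5
eef_pos: [0.56, -0.0668, 0.0301]
tcp_rot: [0.891, -0.453, -0.009, 0.02]
force: [0.3, -0.8, 0.3]
opening: 0.002
```

```bash
python3 st.py w6
```

```text
t 6.5 tip [-0.1299 -0.0046  0.0099] yaw 0.2 lean 36.1 F [ 0.3 -0.8  0.3]
tin [  235    83   140   153 19314] ((-76.59127807617188, 2.7267990112304688), (90.0895004272461, 69.94091796875), 0.23111434280872345)
```

View pics/w6.png

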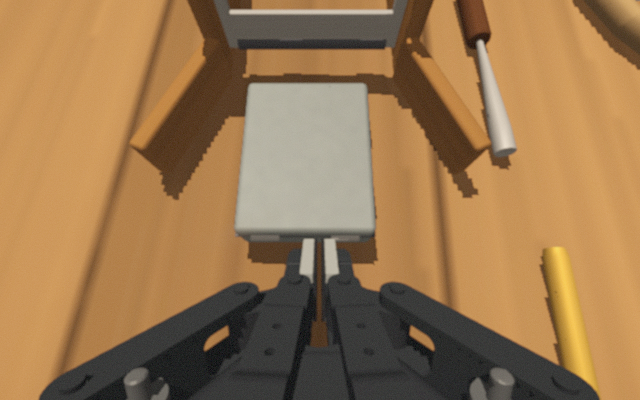

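```bash
python3 - <<'E'
from g import *
for t in [(-.138,.001,.010),(-.10,.001,.010),(-.07,.001,.010)]:
  P,M=target(t,36,0,-1); print(delta(P,M))
E
```

```text
(array([-5.9, -4.5, -5.8]), array([-0.1, -0. , -0.1]))
(array([-5.9, 17.9, 24.9]), array([-0.1, -0. , -0.1]))
(array([-5.9, 35.6, 49.2]), array([-0.1, -0. , -0.1]))
```

play_rows([
  [[0, -4.5, -6], [0, 0, 0], 2],
  [[-6, -4.5, -6], [0, 0, 0], 2],
  [[-6, 2, 3], [0, 0, 0], 2],
  [[-6, 8, 11], [0, 0, 0], 2],
  [[-6, 14, 19.5], [0, 0, 0], 2],
  [[-6, 20, 28], [0, 0, 0], 2],
  [[-6, 26, 36], [0, 0, 0], 2],
  [[-6, 26, 36], [0, 0, 0], 2],
])

```text
time: 7.55
eef_pos: [0.5522, -0.0231, 0.0303]
tcp_rot: [0.891, -0.453, -0.009, 0.02]
force: [0.5, 0.8, -0.2]
opening: 0.002
```

```bash
python3 st.py w7
```

```text
t 7.55 tip [-0.0859  0.0013  0.0101] yaw 0.2 lean 36.1 F [ 0.5  0.8 -0.2]
tin [  247    98   140   143 17640] ((-39.63306427001953, 2.904621124267578), (81.17063903808594, 70.16364288330078), 0.18478335440158844)
```

View pics/w7.png

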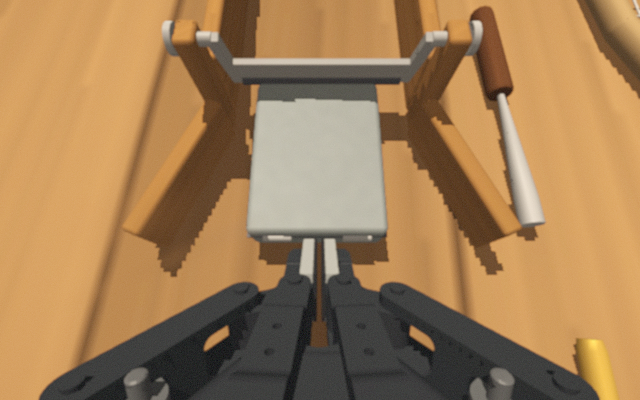

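Tin straight and about to meet the flap; the fingers (u≈319) are centred between the flap arms (≈322).

play_rows([
  [[0, 5, 6.5], [0, 0, 0], 2],
  [[0, 10, 13.5], [0, 0, 0], 2],
  [[0, 15, 20.5], [0, 0, 0], 2],
  [[0, 20, 27.5], [0, 0, 0], 2],
  [[0, 25, 34.5], [0, 0, 0], 2],
  [[0, 30, 41.5], [0, 0, 0], 2],
  [[0, 35, 48.5], [0, 0, 0], 2],
  [[0, 35, 48.5], [0, 0, 0], 2],
])

```text
time: 8.6
eef_pos: [0.5496, 0.0365, 0.0306]
tcp_rot: [0.891, -0.453, -0.009, 0.02]
force: [-0.3, 0.4, -0.3]
opening: 0.002
```

```bash
python3 st.py w8
```

```text
t 8.6 tip [-0.0263  0.0012  0.0104] yaw 0.1 lean 36.1 F [-0.3  0.4 -0.3]
tin [ 246  169  140   73 6536] ((-3.025197982788086, 3.552297592163086), (36.97990417480469, 70.29248046875), 0.8638688325881958)
```

View pics/w8.png

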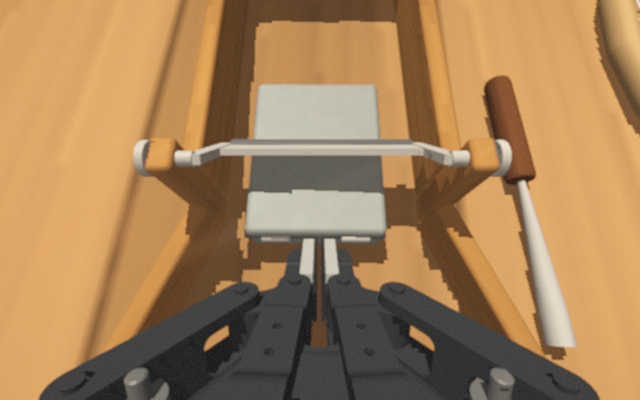

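play_rows([
  [[0, 4, 5.5], [0, 0, 0], 2],
  [[0, 8, 11], [0, 0, 0], 2],
  [[0, 12, 16.5], [0, 0, 0], 2],
  [[0, 16, 22], [0, 0, 0], 2],
  [[0, 20, 27.5], [0, 0, 0], 2],
  [[0, 23, 32], [0, 0, 0], 2],
  [[0, 23, 32], [0, 0, 0], 2],
])

```text
time: 9.52
eef_pos: [0.5479, 0.0756, 0.0308]
tcp_rot: [0.891, -0.453, -0.009, 0.02]
force: [-0.1, -0.2, -0.2]
opening: 0.0025
```

```bash
python3 st.py w9; python3 - <<'E'
from h import *
im,d,c=cam('scene')
cv2.imwrite('pics/s9.png',cv2.resize(im[130:230,280:440,::-1],None,fx=5,fy=5,interpolation=cv2.INTER_CUBIC))
E
```

```text
t 9.525 tip [0.0129 0.0012 0.0106] yaw 0.1 lean 36.1 F [-0.1 -0.2 -0.2]
tin [  247    86   137   126 15806] ((69.59065246582031, 3.182628631591797), (68.72794342041016, 78.58772277832031), 89.6230697631836)
```

View pics/w9.png

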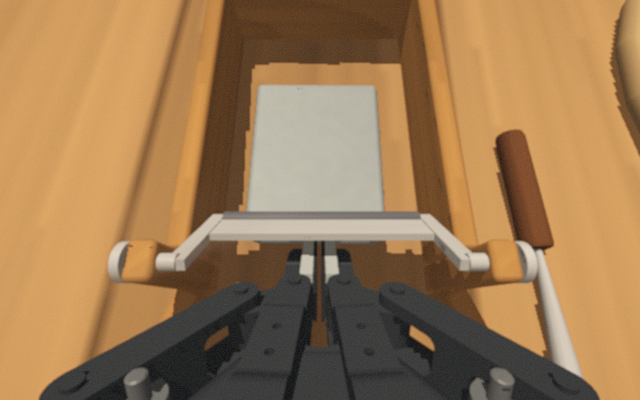

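View pics/s9.png

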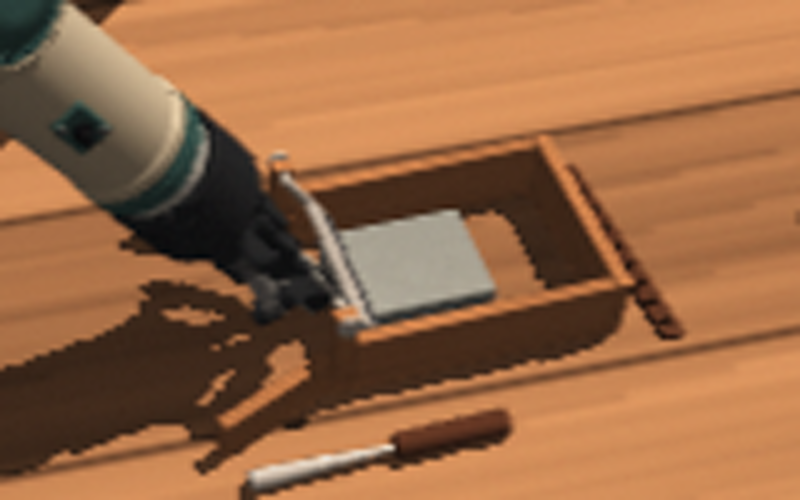

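The flap rests on the lid, tin square, no contact at posts. Final ~17 mm slowly.

play_rows([
  [[0, 2, 3], [0, 0, 0], 2],
  [[0, 4, 6], [0, 0, 0], 2],
  [[0, 6, 8.5], [0, 0, 0], 2],
  [[0, 8, 11], [0, 0, 0], 2],
  [[0, 8, 11], [0, 0, 0], 2],
])

```text
time: 10.25
eef_pos: [0.5477, 0.0887, 0.0307]
tcp_rot: [0.891, -0.453, -0.009, 0.019]
force: [0.5, -0.1, 0.3]
opening: 0.0021
```

```bash
python3 st.py w10
```

```text
t 10.25 tip [0.026  0.0009 0.0105] yaw 0.0 lean 36.1 F [ 0.5 -0.1  0.3]
tin [  244    86   141   146 18707] ((78.27091217041016, 3.619579315185547), (68.76016998291016, 87.15289306640625), 89.92093658447266)
```

View pics/w10.png

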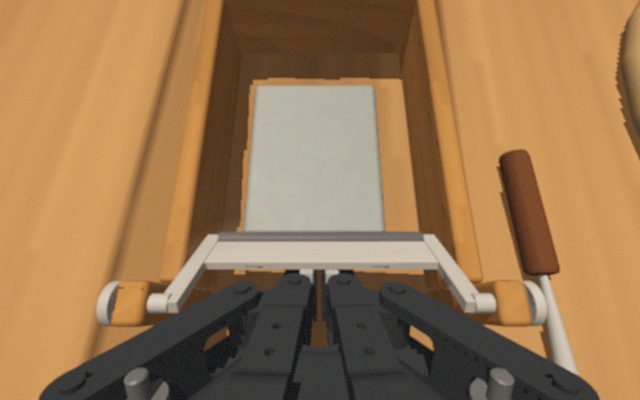

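play_rows([
  [[0, 1.5, 2], [0, 0, 0], 2],
  [[0, 2.5, 3.5], [0, 0, 0], 2],
  [[0, 2.5, 3.5], [0, 0, 0], 2],
])

```text
time: 10.68
eef_pos: [0.5475, 0.0928, 0.0307]
tcp_rot: [0.891, -0.454, -0.009, 0.019]
force: [-0.3, -0.0, -0.2]
opening: 0.0018
```

```bash
python3 st.py w11; python3 - <<'E'
from h import *
im,d,c=cam('scene')
cv2.imwrite('pics/s11.png',cv2.resize(im[130:230,280:440,::-1],None,fx=5,fy=5,interpolation=cv2.INTER_CUBIC))
E
```

```text
t 10.675 tip [0.0301 0.0008 0.0104] yaw 0.0 lean 36.0 F [-0.3 -0.  -0.2]
tin [  244    86   140   147 18843] ((82.22244262695312, 3.7476234436035156), (68.84696197509766, 87.99774169921875), 89.9555892944336)
```

View pics/w11.png

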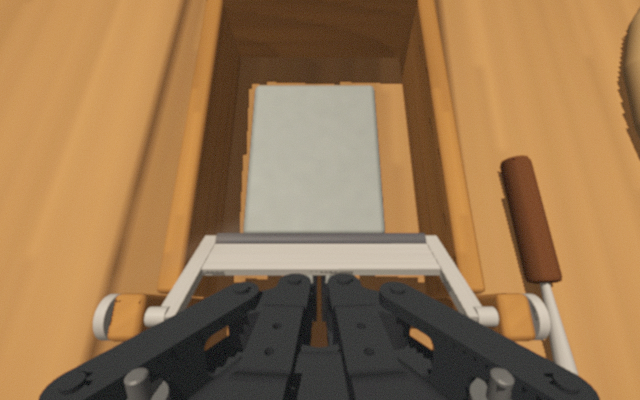

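View pics/s11.png

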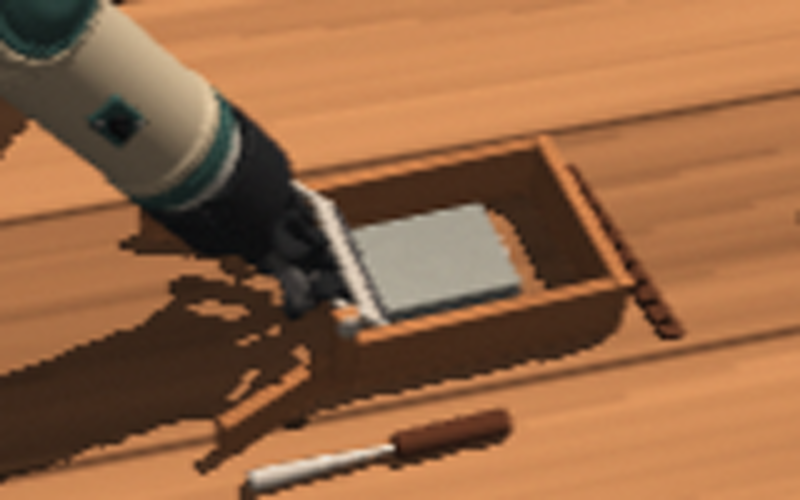

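Near end is about 38 mm past the axle and the flap now rests on the fingers. Now drawing straight back.

play_rows([
  [[0, -4.7, -6.5], [0, 0, 0], 2],
  [[0, -9.4, -13], [0, 0, 0], 2],
  [[0, -16.5, -22.7], [0, 0, 0], 2],
  [[0, -26, -35.6], [0, 0, 0], 2],
  [[0, -38, -52.6], [0, 0, 0], 2],
  [[0, -53, -73], [0, 0, 0], 2],
  [[0, -70.5, -97], [0, 0, 0], 2],
  [[0, -88, -121.5], [0, 0, 0], 2],
])

```text
time: 11.78
eef_pos: [0.5541, -0.0594, 0.0303]
tcp_rot: [0.891, -0.454, -0.009, 0.019]
force: [-0.5, -0.4, 0.6]
opening: 0.0021
```

```bash
python3 st.py w12; python3 - <<'E'
from h import *
im,d,c=cam('scene')
cv2.imwrite('pics/s12.png',cv2.resize(im[130:230,280:440,::-1],None,fx=5,fy=5,interpolation=cv2.INTER_CUBIC))
E
```

```text
t 11.775 tip [-0.1223  0.0009  0.0101] yaw -0.0 lean 36.0 F [-0.5 -0.4  0.6]
tin [263   0 104   8 726] ((39.014869689941406, 3.9731369018554688), (67.7076187133789, 6.177556037902832), 89.26354217529297)
```

View pics/w12.png

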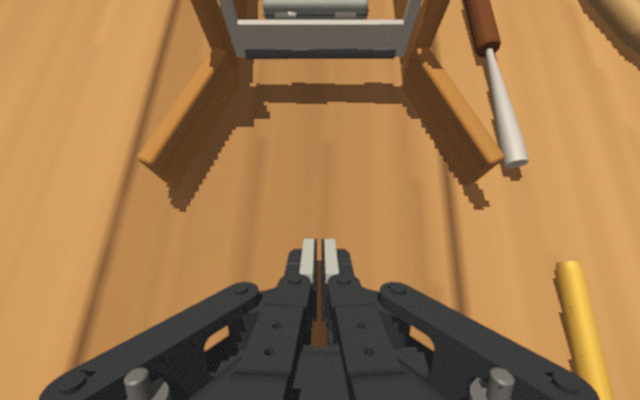

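View pics/s12.png

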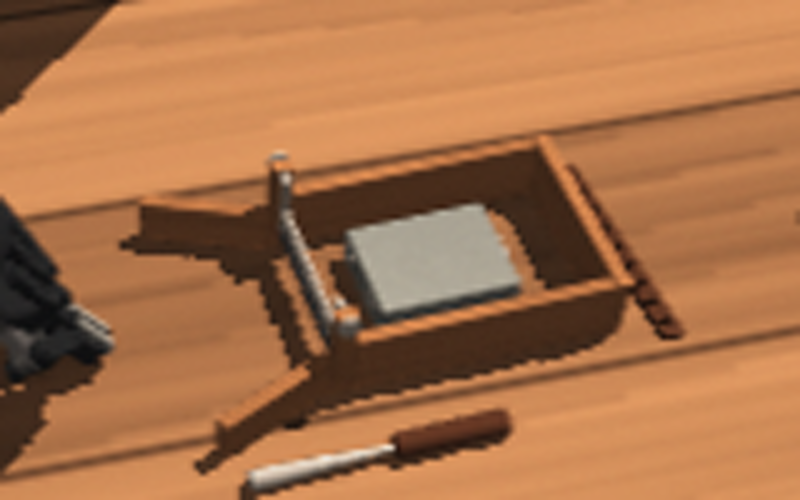

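play_rows([
  [[0, -30, 0], [0, 0, 0], 2],
  [[0, -66, 11], [0, 0, 0], 2],
  [[0, -66, 11], [0, 0, 0], 2],
  [[0, -66, 11], [0, 0, 0], 2],
])

```text
time: 12.38
eef_pos: [0.5547, -0.0869, 0.0898]
tcp_rot: [0.891, -0.453, -0.009, 0.02]
force: [-0.4, -0.3, -0.3]
opening: 0.0026
```

```bash
python3 - <<'E'
from g import *
im,d,c=cam('top');W=world(d,c)
cv2.imwrite('pics/t13.png',cv2.resize(im[150:270,200:400,::-1],None,fx=4,fy=4,interpolation=cv2.INTER_CUBIC))
X=(W-O)@u;Y=(W-O)@n
m=(X>.015)&(X<.16)&(abs(Y)<.048)&(W[...,2]>.018)&(W[...,2]<.034)
print('tin',cv2.minAreaRect(np.stack([X[m],Y[m]],1).astype(np.float32)*1000))
m=(abs(X)<.03)&(abs(Y)<.04)&(W[...,2]>.036)&(W[...,2]<.06); print('flap plate top',X[m].mean(),X[m].min(),X[m].max(),W[m][:,2].mean(),m.sum())
print(get_obs()['time'],get_obs()['force'],get_obs()['eef_pos'])
im,d,c=cam('wrist','w13.png')
E
```

```text
tin ((78.35784149169922, 4.6018218994140625), (92.77375793457031, 69.77250671386719), 0.9001504182815552)
flap plate top -0.0017866374054667598 -0.00273663773703632 0.0007239604330350956 0.04200754142865278 31
12.425 [-0.23960319  0.11905891 -0.08732124] [ 0.55448328 -0.08650212  0.08941731]
```

View pics/t13.png

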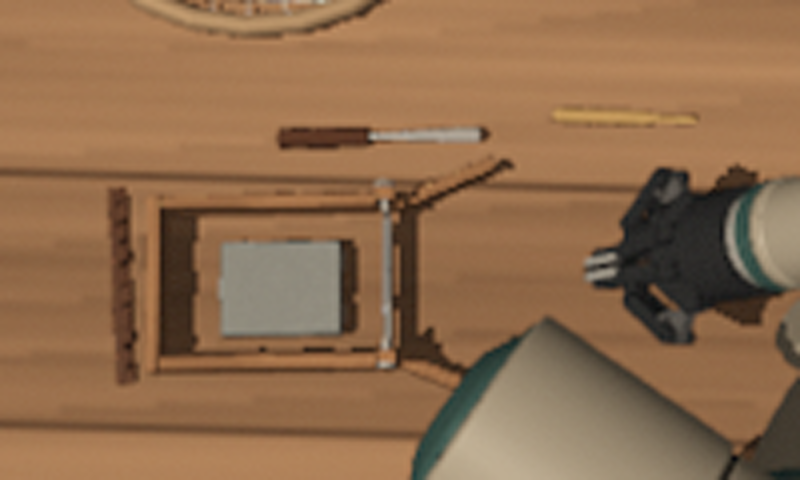

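View pics/w13.png

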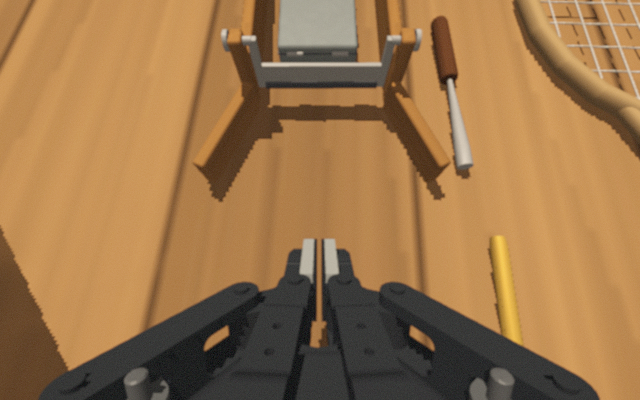

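The flap hangs upright with its plate top at x ≈ -2 mm and z ≈ 42 mm. The tin lies wholly behind it, and the punch, reamer and strip are where they were. Handing in.

```bash
python3 -c "
from plant import order
print(order.close_job())"
```

```text
the job is handed in; nothing more can be done
None
```

I pushed the nearest of the three grey tins (0.58 m from the base, against 0.68 and 0.73 m) into the lane with shut fingers leaned 36°. It squared up on the way, went through the flap, and I then drew the fingers straight back.

**Last checks:**
- **Tin:** its near end is about 38 mm past the axle by the wrist camera, or about 32–34 mm by the top camera. The two disagree by 4–6 mm, but both put it past the 30 mm drop-off. The tin lies flat, within 1° of straight and about 4 mm left of the middle.
- **Flap:** it hangs shut, with its plate top at x ≈ -2 mm and 42 mm above the bench, and there is a visible gap to the tin.
- **Other things:** the punch, reamer and strip look unmoved. I didn't re-check the jar and bobbin after the push, but the arm stayed away from them.
- **Robot:** the fingers are clear and touch nothing. It took about 12.5 s, and the forces read at the end of each move stayed within about 1 N.

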